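# Pin the row marker's drawbar into its hitch

### The job

Take the hitch pin out of the wooden block and thread it down through the hitch: through the slot in the upper plate, the eye of the drawbar beneath it and the round hole in the lower plate, until its collar rests on the upper plate, then let go. The drawbar is not lined up: feel for its eye along the slot, draw the bar into line with the pin, touch down slowly, and never force the pin or disturb the other things on the bench.

Things in the scene. Friction and masses are not known exactly. Their poses are not given: they have to be found in the camera images.
- pin: Steel hitch pin, upright, loose (0.18 kg): shaft 14 mm diameter and 72 mm long with a blunt tip (chamfer 1.4 mm wide, 3 mm high), a collar 34 mm diameter and 5 mm thick, and above the collar a red round grip 18 mm diameter and 43 mm tall. Origin on the axis at the underside of the collar; z points up to the grip. It starts upright in the wooden block with the collar resting on the block's top.
- block: Fixed wooden parking block, 80 x 80 mm, 82 mm tall, with an upright hole 18 mm wide right through its middle, in which the pin starts. Origin at the centre of its underside on the bench.
- hitch: Fixed green steel C-shaped hitch, foot 150 x 120 mm, 100 mm tall, sides open. Origin on the bench straight under the lower hole; x points along the drawbar towards its tail (red cross-beam with three tines), z up. Both plates are 80 mm wide and reach 46 mm either way along x. More than 40 N of the pin on hitch or bar damages them; knocks count (30 mm/s is too fast, 10 is fine).
- slot_top (a point): Point on top of the hitch's upper plate (92 to 100 mm above the bench), over the centre of the lower hole, hitch axes: the centre of the collar's underside belongs here. The slot through this plate is 17 mm wide and runs along x from -9 to +38 mm.
- lower_hole (a point): Centre of the mouth of the round hole, 17 mm diameter, in the hitch's lower plate (40 to 50 mm above the bench). Below it is free space down to 8 mm above the bench.
- bar_top (a point): Fixed point of the hitch (not of the bar) over the lower hole, 74 mm above the bench, level with the top of the drawbar's flat end (40 mm wide, 12 mm thick; solid but for a round eye 16 mm diameter on y = 0). The bar slides only along hitch x, 3 N friction, no spring, eye from x = -6 to +30 mm. It starts with the eye at +5 to +28 mm, not measured; a pin in the eye can drag it to 0.
- seed_tin: Olive metal seed tin, 120 x 90 mm, 25 mm high, empty, loose; leave it alone. Origin at the centre of its underside.
- pot: Terracotta-coloured cup-shaped pot, 90 mm wide, 80 mm high, loose; leave it alone. Origin at the centre of its underside.
- wrench: Steel wrench, 170 mm long, lying loose; leave it alone. Origin at its middle.
Not all that is in view belongs to the job. Of the things like the pin, leave any that is turquoise; of the rest the smaller one is meant.

How it is judged:
By the outcome, as a careful person would: the job done as asked, in the order asked, and still so for the second after the job is handed in, with the robot touching nothing.
It also fails if it takes over 61 s, if anything falls off the work surface, if the arm or the gripper's body presses on something with over 40 N, if the wrist force passes 120 N, or if a joint passes its speed limit or range.

### The arm

A 7-joint arm with a two-finger parallel gripper is mounted at the origin on the work surface. World frame = base frame: x ahead of the robot, y to its left, z up, the work surface at z = 0. Lengths are in m, angles in rad, forces in N, time in s.
With the tool pointing down it reaches from about 0.4 to 0.875 m from the base axis. Payload 19.3 kg.
Tool frame: the origin (TCP) lies midway between the tips of the shut fingers; the grasp point (between the pads) lies 19 mm behind it (bot.pinch_z is the distance from the TCP to the grasp point, in m); z points along the fingers, y is the direction in which the jaws open and shut (so a half turn about z gives the same grasp; the last joint's range is limited). The gripper opens to 85 mm and grips with 20 to 120 N. Pads are 22 mm wide; open, the fingers measure 114 mm over their backs; the gripper's body (76 mm by 85 mm) begins 54 mm behind the grasp point. The pads swing forward as they close: fully open they stand 13 mm farther back than shut.
Start: joints at [-1.211, 0.521, -0.036, 1.599, 0.021, 1.021, -0.113], TCP at [0.26, 0.568, 0.231] pointing down, gripper open.
Joint ranges: [-2.91, 2.91], [-0.3, 2.13], [-1.5, 1.42], [0.17, 2.43], [-1.26, 4.41], [0.16, 1.93], [-2.52, 2.52]. Speed limits (rad/s): [1.89, 1.89, 2.39, 2.39, 3.01, 3.01, 3.01].

### API

Orientations are given as [roll, pitch, yaw] about the fixed x, y, z axes, in that order (R = Rz(yaw) Ry(pitch) Rx(roll)).
In Python, from workcell import bot gives the robot as it stands. The module is installed in compiled form; this text tells all that it offers.
- The arm moves only by the tool move_arm, never from a script. Its argument "moves" is text: rows parted by semicolons, each of 4 numbers parted by spaces: the shift along the tool's x, y, z in mm, then the turn about the tool's z in rad. In form: dx dy dz yaw; .... A call has exactly 10 rows; each row is the pose to reach, as a shift and turn from the pose commanded when the call began, along the tool's axes at that moment; what a row does not reach only later rows make up. A row lasts 1/12 s, in which the tool goes at most 41.7 mm and 7.16 degrees, less where a joint would pass 70% of its speed; a pose out of reach is approached as far as the arm can. A call with a gripper value outside its range is refused whole. "grip" is the opening, from 0 (shut) to 1 (fully open), set as the call begins (left out, the last holds). The fingers move at their own pace and stop on an object; "grip_force" is the grip in N (left out, the last holds). Time passes only in rows, so rows that repeat a pose let the fingers close, or fill a call up. It gives the time, the measured TCP pose, the force and the opening at its end, in the units of the state.
- bot.observe(): the state, without advancing time (a new reading comes with each control period).
- bot.grab_frame(name): name is "scene" or "top" or "wrist"; returns a dict with "frame" (384x512x3 uint8, red, green, blue), "z_map" (384x512 float32, m along the optical axis (not along the pixel's ray), 0 where there is no reading), "K" (3x3 intrinsics, pixels), "eye" and "attitude" of the camera in the world. Camera axes: x right, y up, looking along -z (the intrinsics and any distortion apply to the point x, -y, -z); pixel columns grow to the right and rows downward; lengths in m; the calibration is good to about 2 mm. The wrist camera is an equidistant fisheye: a pixel r from the principal point sees the ray r / f radians off the axis. A picture is of the moment at which its call begins.
- bot.job_done(): hands the job in, once; it reports no verdict.
Trained networks look in a picture, given as the dict that the camera call returned (one of the last four; its "shot" number tells which), for a name from the list of things; names that differ only in an ending like _2 or _b are one class to them, and where a whole thing is asked for, a point or a joint stands for the part that bears it (a point fixed in the world has none). Each returns a list of dicts, best first, with "conf" (0 to 1); they miss things now and then, are a little off and sometimes report something else, mostly with a low value. They report only what shows in the picture. A call takes as long as a camera call. They do not tell look-alikes from the thing itself.
- bot.search_frame(picture, label): "at" ([column, row] in pixels, amid what is visible of it).
- bot.pinpoint(picture, label): "at" ([column, row] in pixels: a listed point, or the origin of a listed thing).
The state is a dict: "clock": time; "qpos": joint angles; "qd": joint speeds; "joint_efforts": joint torques, N m; "position": TCP position; "tool_rot": TCP orientation; "force": force on the tool from outside, world axes, zero at the start; "moment": the same for the moment, N m; "grip_width": finger opening in m.
Only numpy, scipy, OpenCV 4.12 (cv2) and the standard library are available. Lean on these libraries where they do the work, as an engineer would, in place of code of your own. Each camera call takes 0.05 s, during which the arm holds its last target. There are 200 camera calls.

## Working session

There is one attempt and no reset: what is moved stays moved. The work goes in short steps, Python scripts to look and compute and a tool call to move; the robot and the scene stay as the last step left them, time stands still between calls to the robot, and variables do not carry over. Pictures are saved under pics/ and viewed, about 8 in all and at most 12, crops included, and the job is handed in when it is done.

Besides the shell and the picture viewer there is one more tool, called after "Call:" in YAML: its name, and indented under it one key for each argument. move_arm: Moves the arm, as the interface text tells. Its arguments: {"type":"object","properties":{"moves":{"type":"string"},"grip":{"type":"number"},"grip_force":{"type":"number"}},"required":["moves"]}

```bash
mkdir -p pics
cat > h.py <<'E'
import numpy as np, cv2
from workcell import bot
from scipy.spatial.transform import Rotation as R
def att(p):
    a=np.array(p["attitude"],float)
    if a.shape==(3,3): return a
    if a.size==3: return R.from_euler('xyz',a).as_matrix()
    return R.from_quat(a).as_matrix()
def world(p,c,r,z=None,h=None):
    K=p["K"]; x=(c-K[0][2])/K[0][0]; y=(r-K[1][2])/K[1][1]
    d=att(p)@np.array([x,-y,-1.]); e=np.array(p["eye"])
    if h is not None: return e+d*(h-e[2])/d[2]
    if z is None:
        w=p["z_map"][max(0,int(r)-1):int(r)+2,max(0,int(c)-1):int(c)+2]; w=w[w>0]; z=np.median(w) if w.size else np.nan
    return e+d*z
def save(p,n,box=None,s=1):
    f=p["frame"][:,:,::-1]
    if box: f=f[box[1]:box[3],box[0]:box[2]]
    cv2.imwrite("pics/"+n,cv2.resize(f,None,fx=s,fy=s,interpolation=cv2.INTER_CUBIC))
E
python3 - <<'E'
from h import *
np.set_printoptions(precision=3,suppress=True)
ims=[]
for n in("scene","top"):
    p=bot.grab_frame(n); print(n,p["attitude"],p["eye"],p["K"]); ims.append(p["frame"])
    for l in("pin","block","hitch","slot_top","lower_hole","seed_tin","pot","wrench"):
        for f in(bot.search_frame,bot.pinpoint):
            for d in f(p,l)[:4]:
                print(f.__name__[:4],l,round(d["conf"],2),np.round(d["at"]),world(p,*d["at"]))
    save(p,n+"0.png",s=1.5)
print(bot.observe())
E
```

```text
scene [0.644 0.016 2.169] [1.052 0.37  0.975] [[461.477   0.    254.739]
 [  0.    461.477 191.062]
 [  0.      0.      1.   ]]
call pin 0.85 [356. 187.] [0.387 0.184 0.115]
call pin 0.81 [319. 269.] [0.611 0.215 0.099]
call pin 0.71 [337. 223.] [0.496 0.194 0.11 ]
call pin 0.85 [319. 268.] [0.61  0.214 0.1  ]
call pin 0.7 [333. 227.] [0.498 0.189 0.092]
call pin 0.62 [356. 187.] [0.386 0.185 0.115]
call block 0.77 [332. 240.] [0.526 0.201 0.083]
call block 0.97 [328. 244.] [0.532 0.197 0.072]
call hitch 0.93 [186. 200.] [ 0.587 -0.181  0.013]
call hitch 0.73 [205. 195.] [ 0.565 -0.13   0.051]
call slot_top 0.57 [186. 204.] [ 0.592 -0.175  0.01 ]
call slot_top 0.88 [204. 174.] [ 0.53  -0.159  0.076]
call lower_hole 0.57 [189. 202.] [ 0.585 -0.172  0.01 ]
call lower_hole 0.51 [402. 271.] [0.461 0.36  0.006]
call lower_hole 0.74 [200. 187.] [ 0.581 -0.126  0.102]
call seed_tin 0.83 [331. 338.] [0.691 0.3   0.004]
call seed_tin 0.92 [332. 340.] [0.693 0.304 0.003]
call pot 0.87 [162. 137.] [ 0.454 -0.378  0.019]
call pot 0.73 [169. 147.] [ 0.489 -0.314  0.046]
call wrench 0.81 [403. 268
[... 993 characters left out ...]
ll pot 0.87 [368. 217.] [ 0.471 -0.373  0.007]
call pot 0.63 [361. 217.] [ 0.47  -0.354  0.005]
call wrench 0.75 [126. 221.] [0.445 0.357 0.006]
call wrench 0.73 [126. 222.] [0.44  0.356 0.008]
call wrench 0.49 [362. 220.] [ 0.463 -0.354  0.005]
{'clock': 1.7, 'qpos': array([-1.211,  0.521, -0.036,  1.6  ,  0.021,  1.021, -0.113]), 'qd': array([-0.   , -0.   , -0.   , -0.001, -0.003,  0.001, -0.001]), 'joint_efforts': array([  0.   , -92.683,   1.978, -37.025,   0.018,   0.002,  -0.   ]), 'position': array([0.26 , 0.568, 0.231]), 'tool_rot': array([-3.142,  0.   ,  2.712]), 'force': array([-0.293,  0.02 ,  0.46 ]), 'moment': array([-0.007,  0.022,  0.007]), 'grip_width': 0.08511737795487248}
```

View pictures.

View pics/scene0.png

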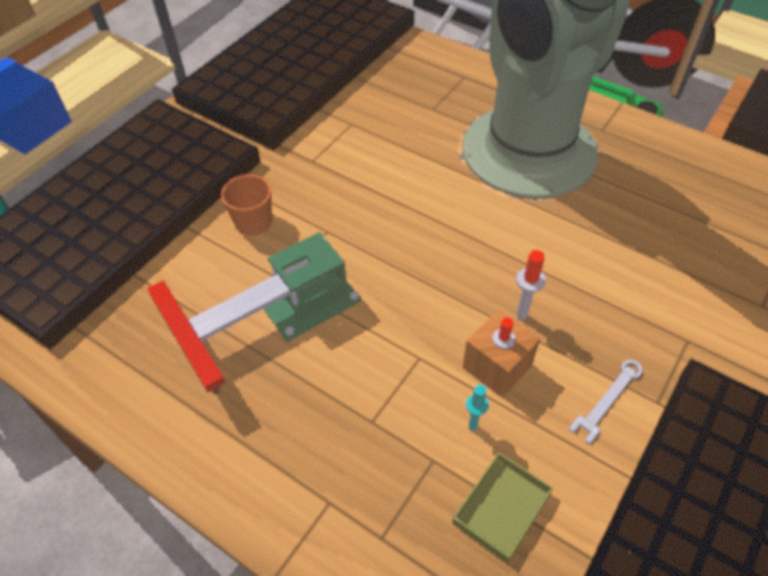

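View pics/top0.png

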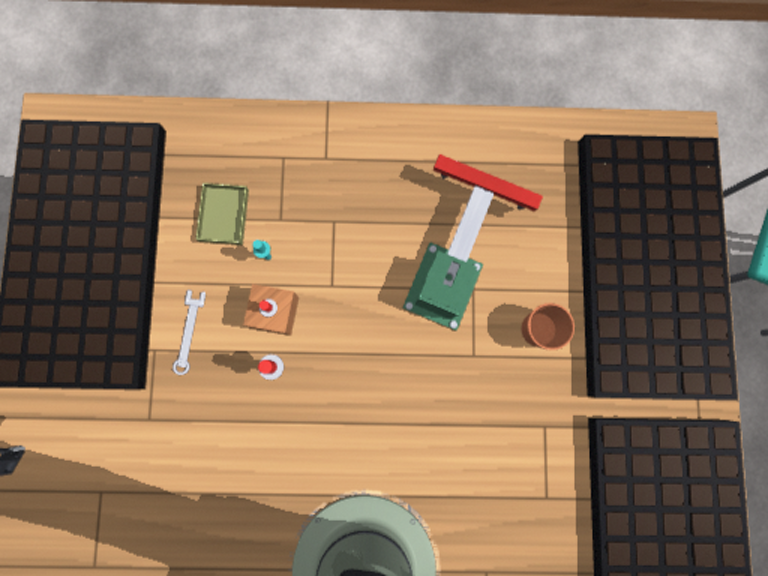

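```bash
cat >> h.py <<'E'
def cloud(p):
    K=p["K"]; v,u=np.mgrid[0:384,0:512]; z=p["z_map"]
    c=np.stack([(u-K[0][2])/K[0][0],-(v-K[1][2])/K[1][1],-np.ones(z.shape)],-1)*z[...,None]
    w=c@att(p).T+np.array(p["eye"]); w[z<=0]=np.nan
    return w
E
python3 - <<'E'
from h import *
np.set_printoptions(precision=4,suppress=True)
for n in("scene","top"):
    p=bot.grab_frame(n); w=cloud(p); f=p["frame"].astype(int); r,g,b=f[...,0],f[...,1],f[...,2]
    if n=="scene": save(p,"crop1.png",(290,140,400,300),3.5)
    red=(r>130)&(g<70)&(b<70)
    for nm,c in(("pinblk",(.49,.185)),("big",(.38,.17))):
        m=red&(np.hypot(w[...,0]-c[0],w[...,1]-c[1])<.045)&(w[...,2]>.06)
        q=w[m]; print(n,nm,len(q),q.mean(0),q.min(0),q.max(0), q[q[:,2]>q[:,2].max()-.012].mean(0))
    bm=red&(w[...,1]<-.05)&(w[...,0]>.5); q=w[bm]; hi=q[:,2]>q[:,2].max()-.02
    print("beam",len(q),*cv2.minAreaRect(q[:,:2].astype(np.float32)),q.max(0)[2],np.median(q[:,2]))
    gm=(g>r+15)&(g>b)&(abs(w[...,0]-.53)<.12)&(abs(w[...,1]+.14)<.12)
    q=w[gm&(abs(w[...,2]-.1)<.008)]; print("plate",len(q),*cv2.minAreaRect(q[:,:2].astype(np.float32)),np.median(q[:,2]))
    gy=(abs(r-g)<25)&(abs(g-b)<40)&(r>140)&(w[...,0]>.5)&(w[...,0]<.72)&(w[...,1]<-.1)&(w[...,1]>-.3)&(abs(w[...,2]-.074)<.01)
    q=w[gy]; print("bar",len(q),*cv2.minAreaRect(q[:,:2].astype(np.float32)),np.median(q[:,2]))
    wd=(abs(w[...,2]-.082)<.006)&(np.hypot(w[...,0]-.49,w[...,1]-.185)<.07)&(r>g+20)&(g>60)
    q=w[wd]; print("block",len(q),*cv2.minAreaRect(q[:,:2].astype(np.float32)))
E
```

```text
scene pinblk 76 [0.494  0.1915 0.1205] [0.4825 0.1842 0.0947] [0.4989 0.1975 0.1343] [0.4926 0.1911 0.129 ]
scene big 156 [0.3864 0.1786 0.1477] [0.3704 0.168  0.1151] [0.3934 0.1871 0.1675] [0.3832 0.1776 0.1632]
beam 913 (0.7485355138778687, -0.22591346502304077) (0.218820258975029, 0.027404973283410072) 68.26227569580078 0.09110239672919518 0.08551230220507566
plate 946 (0.5434767603874207, -0.14613641798496246) (0.08306947350502014, 0.09855105727910995) 68.35305786132812 0.10138240189466313
bar 882 (0.6548978686332703, -0.19153213500976562) (0.05202847346663475, 0.1520896553993225) 72.33170318603516 0.07537501292439364
block 920 (0.48946788907051086, 0.18941448628902435) (0.08119067549705505, 0.08393262326717377) 81.2431411743164
top pinblk 16 [0.4832 0.1835 0.1231] [0.4786 0.1798 0.1017] [0.4895 0.1958 0.133 ] [0.4826 0.1847 0.1287]
top big 31 [0.3779 0.1704 0.1532] [0.3699 0.1639 0.1288] [0.3879 0.1872 0.1687] [0.3776 0.1738 0.1625]
beam 659 (0.7462167739868164, -0.22791513800621033) (0.21667970716953278, 0.02925935946404934) 68.17792510986328 0.09003734629607618 0.08423076941007435
plate 915 (0.5403450131416321, -0.14754123985767365) (0.08008287847042084, 0.10200804471969604) 68.63784790039062 0.10023395956491599
bar 620 (0.6584964990615845, -0.1943681687116623) (0.03999777138233185, 0.14205504953861237) 68.5239028930664 0.07451430555828509
block 701 (0.48650887608528137, 0.18910959362983704) (0.08130476623773575, 0.08013898134231567) 80.5559310913086
```

View pics/crop1.png

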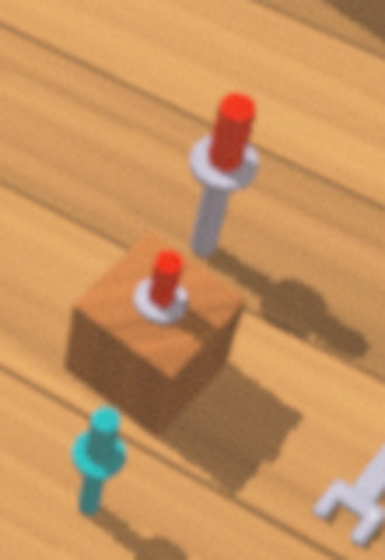

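Candidates: the large red pin at (356,187), the red pin in the block at (334,225) and the turquoise one at (319,268). The one in the block fits: it's red, it's the smaller of the two red ones, and its collar rests on the block. The jaws should lie along the hitch's x axis (about -21.4°), so tool yaw should be about 1.197.

Call:
move_arm:
  moves: "-365 -250 0 1.515;-365 -250 0 1.515;-365 -250 0 1.515;-365 -250 0 1.515;-365 -250 0 1.515;-365 -250 0 1.515;-365 -250 0 1.515;-365 -250 0 1.515;-365 -250 0 1.515;-365 -250 0 1.515"
  grip: 1

```text
clock: 2.63
position: [0.4755, 0.209, 0.2317]
tool_rot: [3.141, -0.001, 1.456]
force: [0.3, 0.3, 0.2]
grip_width: 0.0851
```

Call:
move_arm:
  moves: "-10 8 0 0.12;-16 13 0 0.24;-16 13 0 0.25;-16 13 0 0.25;-16 13 0 0.25;-16 13 0 0.25;-16 13 0 0.25;-16 13 0 0.25;-16 13 0 0.25;-16 13 0 0.25"

```text
clock: 3.47
position: [0.4859, 0.1937, 0.2313]
tool_rot: [-3.142, -0.0, 1.212]
force: [-1.2, -0.3, 0.0]
grip_width: 0.0854
```

```bash
cat >> h.py <<'E'
def wray(p,c,r,h):
    K=p["K"]; x=(c-K[0][2])/K[0][0]; y=(r-K[1][2])/K[1][1]; t=np.hypot(x,y); s=np.sin(t)/max(t,1e-9)
    d=att(p)@np.array([x*s,-y*s,-np.cos(t)]); e=np.array(p["eye"]); return e+d*(h-e[2])/d[2]
E
python3 - <<'E'
from h import *
np.set_printoptions(precision=4,suppress=True)
o=bot.observe(); print(o["clock"],o["position"],o["tool_rot"],o["force"],bot.pinch_z)
p=bot.grab_frame("wrist"); save(p,"w1.png"); print(p["eye"],p["attitude"],p["K"])
f=p["frame"].astype(int); red=((f[...,0]>120)&(f[...,1]<80)&(f[...,2]<80)).astype(np.uint8)
n,l,s,c=cv2.connectedComponentsWithStats(red)
for i in range(1,n):
    if s[i,4]>60: print(s[i],c[i],wray(p,*c[i],.13),p["z_map"][int(c[i][1]),int(c[i][0])])
E
```

```text
3.4667 [0.4859 0.1937 0.2313] [-3.1416 -0.      1.2124] [-1.1608 -0.3126  0.0497] 0.0187
[0.5145 0.2683 0.3733] [-0.3168  0.0001 -0.3587] [[297.3186   0.     258.5668]
 [  0.     297.3186 194.0329]
 [  0.       0.       1.    ]]
[252 175  20  30 485] [261.4165 190.2907] [0.49   0.1959 0.13  ] 0.25455067
[137 226  40  43 713] [157.6844 243.0743] [0.3785 0.1813 0.13  ] 0.2565296
[472 293  30  52 449] [485.9198 317.971 ] [ 0.7276 -0.0977  0.13  ] 0.37458342
```

View pics/w1.png

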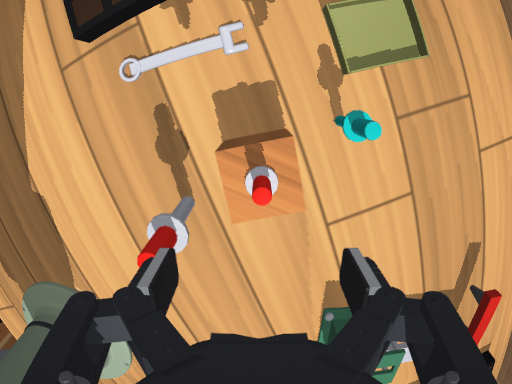

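Run:
```python
from h import *
np.set_printoptions(precision=4,suppress=True)
p=bot.grab_frame("wrist")
f=p["frame"].astype(int); r,g,b=f[...,0],f[...,1],f[...,2]
sub=(slice(160,215),slice(235,290))
red=(r>110)&(g<90)&(b<90)
for y in range(172,210,2): print(y,[tuple(f[y,x]) for x in (262,)], np.where(red[y,240:285])[0][[0,-1]]+240 if red[y,240:285].any() else '')
col=np.zeros(red.shape,bool); col[sub]=((b>140)&(abs(r-b)<40))[sub]
ys,xs=np.where(col); print(xs.min(),xs.max(),ys.min(),ys.max())
cx=(xs.min()+xs.max())/2; print("collar",wray(p,cx,ys.min()+ (xs.max()-xs.min())/2,.087))
for rr in(194,196): print(wray(p,262,rr,.13))
save(p,"w1c.png",(230,150,300,220),6)
```

```text
172 [(np.int64(141), np.int64(141), np.int64(150))] 
174 [(np.int64(139), np.int64(127), np.int64(134))] [246 246]
176 [(np.int64(150), np.int64(24), np.int64(19))] [245 265]
178 [(np.int64(149), np.int64(23), np.int64(21))] [255 267]
180 [(np.int64(150), np.int64(22), np.int64(19))] [254 268]
182 [(np.int64(151), np.int64(25), np.int64(21))] [253 269]
184 [(np.int64(152), np.int64(26), np.int64(22))] [253 270]
186 [(np.int64(155), np.int64(25), np.int64(21))] [253 270]
188 [(np.int64(249), np.int64(48), np.int64(41))] [253 270]
190 [(np.int64(250), np.int64(45), np.int64(36))] [253 270]
192 [(np.int64(251), np.int64(47), np.int64(38))] [252 271]
194 [(np.int64(251), np.int64(48), np.int64(39))] [252 271]
196 [(np.int64(251), np.int64(50), np.int64(40))] [252 271]
198 [(np.int64(252), np.int64(50), np.int64(42))] [252 271]
200 [(np.int64(252), np.int64(51), np.int64(44))] [253 270]
202 [(np.int64(252), np.int64(53), np.int64(46))] [255 268]
204 [(np.int64(252), np.int64(53), np.int64(45))] [258 265]
206 [(np.int64(232), np.int64(136), np.int64(81))] 
208 [(np.int64(225), np.int64(147), np.int64(86))] 
245 277 167 194
collar [0.4879 0.1904 0.087 ]
[0.4893 0.1926 0.13  ]
[0.4887 0.1909 0.13  ]
```

View pics/w1c.png

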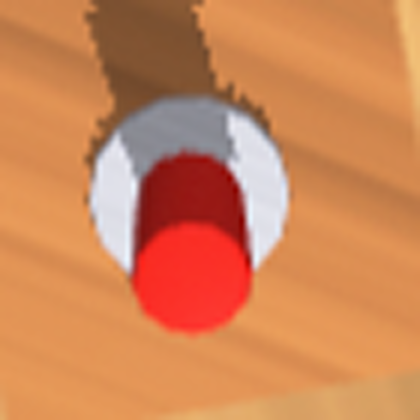

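The crop confirms the red pin in the block: grip top at about (262,195), collar at (261,184), so the axis is near (0.4883, 0.1905).

Call:
move_arm:
  moves: "-2 3.4 10 0;-2 3.4 30 0;-2 3.4 50 0;-2 3.4 70 0;-2 3.4 90 0;-2 3.4 106 0;-2 3.4 118 0;-2 3.4 128 0;-2 3.4 134 0;-2 3.4 137 0"

```text
clock: 4.4
position: [0.4883, 0.1901, 0.0934]
tool_rot: [-3.141, 0.001, 1.212]
force: [-0.6, 0.2, 0.1]
grip_width: 0.0855
```

Call:
move_arm:
  moves: "0 0 0 0;0 0 0 0;0 0 0 0;0 0 0 0;0 0 0 0;0 0 0 0;0 0 0 0;0 0 0 0;0 0 0 0;0 0 0 0"
  grip: 0
  grip_force: 60

```text
clock: 5.23
position: [0.4887, 0.1906, 0.0947]
tool_rot: [3.141, -0.001, 1.212]
force: [-2.2, 0.4, 5.8]
grip_width: 0.0166
```

Call:
move_arm:
  moves: "0 0 -4 0;0 0 -10 0;0 0 -20 0;0 0 -32 0;0 0 -45 0;0 0 -60 0;0 0 -77 0;0 0 -95 0;0 0 -112 0;0 0 -120 0"

```text
clock: 6.07
position: [0.4891, 0.1905, 0.217]
tool_rot: [3.14, -0.002, 1.211]
force: [0.8, -0.0, -0.7]
grip_width: 0.0166
```

Run:
```python
from h import *
np.set_printoptions(precision=4,suppress=True)
o=bot.observe(); print(o["clock"],o["position"],o["tool_rot"],o["force"],o["moment"],o["grip_width"])
# refined hitch estimate: top-plate contour, slot
for n in("top","scene"):
    p=bot.grab_frame(n); w=cloud(p); f=p["frame"].astype(int); r,g,b=f[...,0],f[...,1],f[...,2]
    gm=(g>r+15)&(g>b)&(abs(w[...,0]-.54)<.09)&(abs(w[...,1]+.147)<.09)&(abs(w[...,2]-.1)<.006)
    print(n,w[gm].mean(0))
    for l in("slot_top","lower_hole","bar_top"):
        print(l,[(round(d["conf"],2),np.round(d["at"],1),world(p,*d["at"],h={"slot_top":.1,"lower_hole":.05,"bar_top":.074}[l])) for d in bot.pinpoint(p,l)[:2]])
    if n=="top": save(p,"t2.png",(255,140,355,240),4)
```

```text
6.0667 [0.4891 0.1905 0.217 ] [ 3.1399 -0.0021  1.2115] [ 0.8367 -0.0044 -0.7368] [-0.0027 -0.0509  0.0088] 0.01658600636081532
top [ 0.5376 -0.1466  0.1003]
slot_top [(0.91, array([298.1, 182. ]), array([ 0.5576, -0.1467,  0.1   ]))]
lower_hole [(0.96, array([295. , 186.5]), array([ 0.5529, -0.1447,  0.05  ]))]
bar_top [(0.73, array([300.2, 189.3]), array([ 0.541 , -0.1565,  0.074 ])), (0.5, array([294.2, 192.5]), array([ 0.5313, -0.1392,  0.074 ]))]
scene [ 0.5432 -0.1444  0.1013]
slot_top [(0.73, array([203.3, 176.1]), array([ 0.5491, -0.1422,  0.1   ]))]
lower_hole [(0.64, array([202.9, 185.3]), array([ 0.5445, -0.1538,  0.05  ])), (0.16, array([205.8, 180.8]), array([ 0.529 , -0.1566,  0.05  ]))]
bar_top [(0.92, array([203.3, 182. ]), array([ 0.549 , -0.1458,  0.074 ]))]
```

View pics/t2.png

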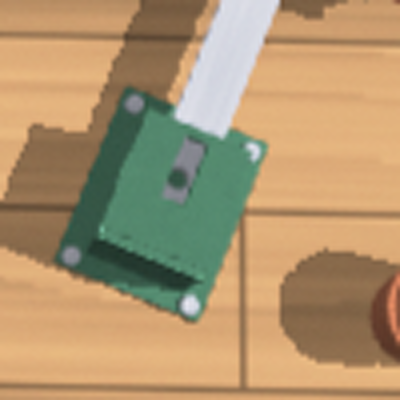

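Call:
move_arm:
  moves: "-7 3 0 0.002;-18 8 0 0.004;-37 17 0 0.006;-60 28 0 0.008;-83 38 0 0.01;-109 50 0 0.012;-135 62 0 0.014;-162 74 0 0.016;-188 86 0 0.017;-214 99 0 0.0175"

```text
clock: 7.3
position: [0.5053, -0.0473, 0.2143]
tool_rot: [-3.142, 0.0, 1.193]
force: [1.0, 0.2, -1.7]
grip_width: 0.0164
```

Call:
move_arm:
  moves: "-28 13 0 0;-56 26 0 0;-84 39 0 0;-106 50 0 0;-124 58 0 0;-138 64 0 0;-150 70 0 0;-158 73 0 0;-161 74 0 0;-161 74 0 0"

```text
clock: 8.13
position: [0.515, -0.2225, 0.2142]
tool_rot: [-3.141, 0.0, 1.193]
force: [-0.5, -0.9, -1.2]
grip_width: 0.0167
```

Run:
```python
from h import *
np.set_printoptions(precision=4,suppress=True)
for i in range(3): p=bot.grab_frame("wrist")
o=bot.observe(); print(o["clock"],o["position"],o["tool_rot"],o["force"],o["moment"],o["grip_width"])
print(p["eye"],p["attitude"])
np.savez("w2.npz",**{k:p[k] for k in("frame","z_map","K","eye","attitude")})
for l,h in(("slot_top",.1),("lower_hole",.05),("bar_top",.074)):
    print(l,[(round(d["conf"],2),np.round(d["at"],1),wray(p,*d["at"],h)) for d in bot.pinpoint(p,l)[:2]])
f=p["frame"]; cv2.imwrite("pics/w2.png",cv2.resize(f[120:280,160:360,::-1],None,fx=4,fy=3.75*4/3.75*0.9375,interpolation=cv2.INTER_CUBIC)[:600])
```

```text
8.2833 [ 0.5156 -0.2208  0.2142] [-3.1413 -0.0003  1.1952] [ 0.4497 -0.3554 -1.0149] [ 0.0646 -0.0183  0.0096] 0.01668892307898839
[ 0.5454 -0.147   0.3562] [-0.3166  0.0005 -0.3765]
slot_top [(0.66, array([257.9, 102.5]), array([ 0.544 , -0.1488,  0.1   ]))]
lower_hole [(0.71, array([257. , 100.3]), array([ 0.5437, -0.1467,  0.05  ]))]
bar_top [(0.92, array([260.6,  98.1]), array([ 0.5477, -0.146 ,  0.074 ]))]
```

View pics/w2.png

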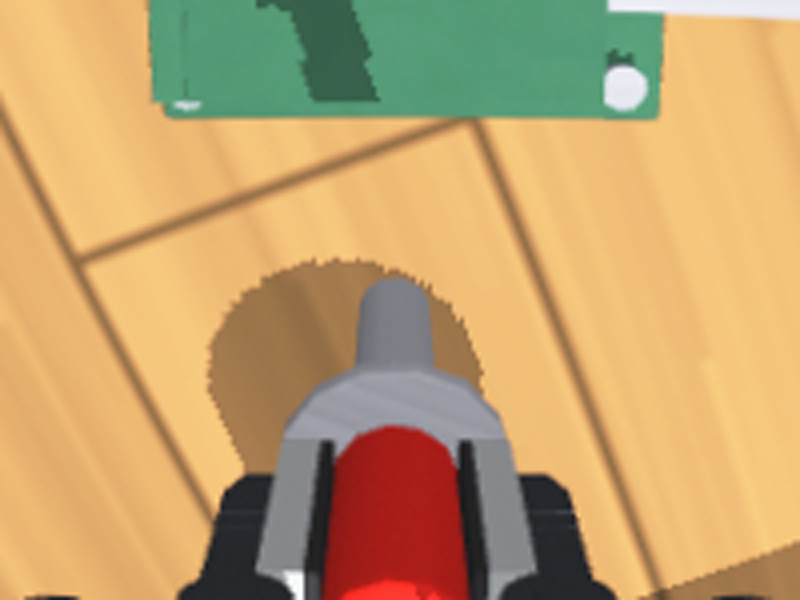

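Run:
```python
from h import *
p=dict(np.load("w2.npz")); save(p,"w2b.png",(190,40,350,160),5)
```

```text
(no output)
```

View pics/w2b.png

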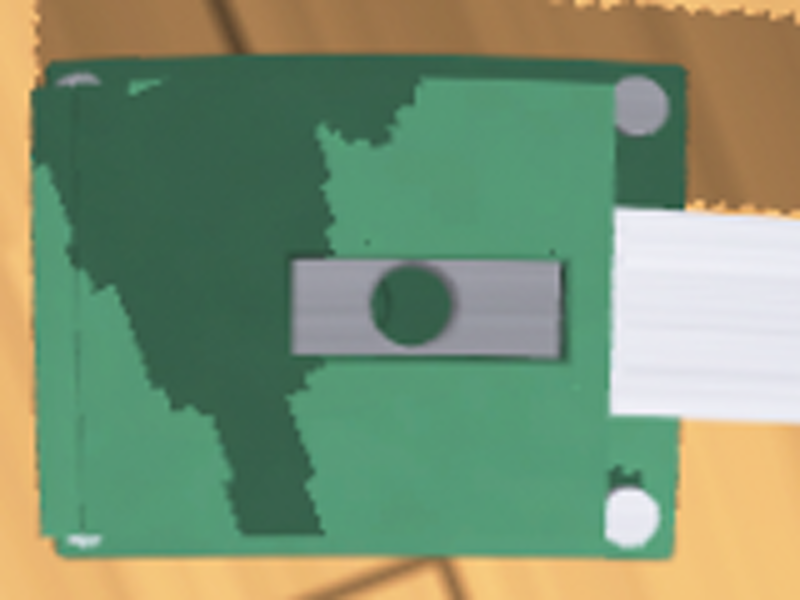

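Run:
```python
from h import *
np.set_printoptions(precision=4,suppress=True)
p=dict(np.load("w2.npz")); c=lambda u,v,h:wray(p,190+u/5,40+v/5,h)
L=(c(291,259,.1)+c(291,356,.1))/2; Rr=(c(563,261,.1)+c(563,358,.1))/2
u=(Rr-L)/np.linalg.norm(Rr-L); print(L,Rr,np.linalg.norm(Rr-L),np.degrees(np.arctan2(u[1],u[0])))
print("width",np.linalg.norm(c(400,259,.1)-c(400,357,.1)))
O=(L+u*.009+Rr-u*.038)/2; print("O",O)
E=c(413,305,.074); n=np.array([-u[1],u[0],0]); print("eye",E,(E-O)@u,(E-O)@n)
# plate edges
print("plate right",(c(612,300,.1)-O)@u)
# pin: tip and collar in this picture
f=p["frame"]
for nm,cc,h in(("tip",(160+395/4,120+290/3.75),.214-.078),): print(nm,wray(p,*cc,h))
```

```text
[ 0.5366 -0.145   0.1   ] [ 0.5799 -0.1618  0.1   ] 0.04640911967743478 -21.32957141839372
width 0.016903887159216258
O [ 0.5447 -0.1481  0.1   ]
eye [ 0.5571 -0.1527  0.074 ] 0.01319368856123367 0.00027545972080830706
plate right 0.046194051761141636
tip [ 0.5179 -0.2166  0.136 ]
```

Call:
move_arm:
  moves: "5 1 0 0;15 3 0 0;27 5 3 0;40 7 7 0;53 9 12 0;64 11 16 0;72 12.5 19 0;76 13.2 21 0;78 13.6 22 0;78 13.6 22 0"

```text
clock: 9.27
position: [0.5569, -0.1539, 0.192]
tool_rot: [-3.141, 0.0, 1.194]
force: [-0.2, -0.3, -1.6]
grip_width: 0.0162
```

Call:
move_arm:
  moves: "0 0 0 0;0 0 0 0;0 0 0 0;0 0 0 0;0 0 0 0;0 0 0 0;0 0 0 0;0 0 0 0;0 0 0 0;0 0 0 0"

```text
clock: 10.1
position: [0.5569, -0.1541, 0.1923]
tool_rot: [-3.142, 0.0, 1.194]
force: [-0.5, 0.8, -2.2]
grip_width: 0.0167
```

Run:
```python
from h import *
np.set_printoptions(precision=4,suppress=True)
p=bot.grab_frame("wrist"); o=bot.observe(); print(o["clock"],o["position"],o["tool_rot"],o["force"],o["moment"],p["eye"],p["attitude"])
np.savez("w3.npz",**{k:p[k] for k in("frame","z_map","K","eye","attitude")})
save(p,"w3.png",(190,80,350,200),5)
```

```text
10.15 [ 0.5569 -0.1541  0.1923] [3.1416 0.     1.1943] [ 0.4321 -0.7487 -1.0335] [ 0.0095 -0.035   0.0041] [ 0.5869 -0.0799  0.3343] [-0.3169  0.0002 -0.3769]
```

View pics/w3.png

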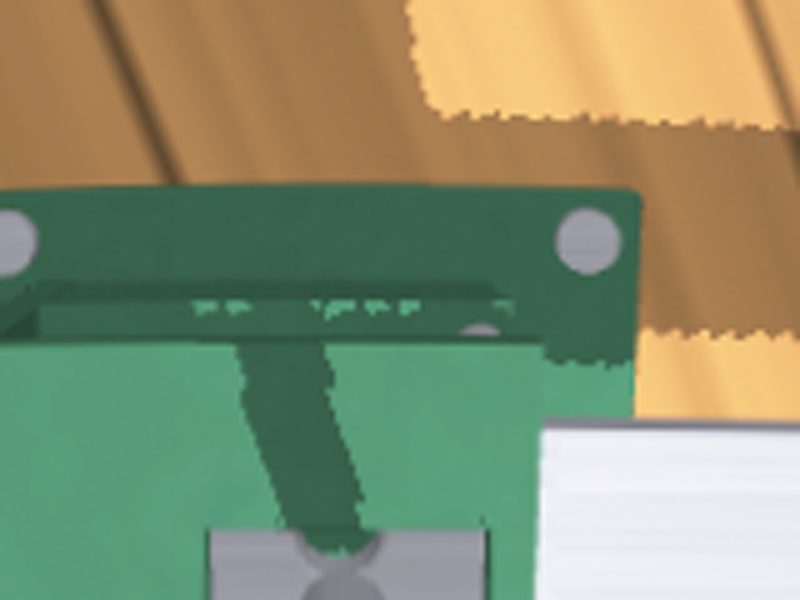

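Call:
move_arm:
  moves: "0.6 -0.2 0 0;1.1 -0.4 0.8 0;1.1 -0.4 1.6 0;1.1 -0.4 2.4 0;1.1 -0.4 3.2 0;1.1 -0.4 4 0;1.1 -0.4 4.8 0;1.1 -0.4 5.6 0;1.1 -0.4 6.4 0;1.1 -0.4 7 0"

```text
clock: 10.98
position: [0.5569, -0.1529, 0.1852]
tool_rot: [-3.142, 0.0, 1.194]
force: [0.1, -0.7, -2.2]
grip_width: 0.0166
```

Call:
move_arm:
  moves: "0 0 0.5 0;0 0 1 0;0 0 1.5 0;0 0 2 0;0 0 2.5 0;0 0 3 0;0 0 3.5 0;0 0 4 0;0 0 4.5 0;0 0 5 0"

```text
clock: 11.82
position: [0.557, -0.1529, 0.1803]
tool_rot: [3.142, 0.0, 1.194]
force: [-0.4, 0.7, -1.1]
grip_width: 0.0164
```

Call:
move_arm:
  moves: "0 0 0.7 0;0 0 1.5 0;0 0 2.3 0;0 0 3.1 0;0 0 3.9 0;0 0 4.7 0;0 0 5.5 0;0 0 6.3 0;0 0 7.1 0;0 0 8 0"

```text
clock: 12.65
position: [0.557, -0.1529, 0.1722]
tool_rot: [3.142, 0.0, 1.194]
force: [0.2, 0.5, -1.0]
grip_width: 0.0165
```

Call:
move_arm:
  moves: "0 0 0.7 0;0 0 1.5 0;0 0 2.3 0;0 0 3.1 0;0 0 3.9 0;0 0 4.7 0;0 0 5.5 0;0 0 6.3 0;0 0 7.1 0;0 0 8 0"

```text
clock: 13.48
position: [0.557, -0.1529, 0.1642]
tool_rot: [3.142, 0.0, 1.194]
force: [-0.7, -0.7, -2.3]
grip_width: 0.0168
```

Call:
move_arm:
  moves: "0 0 0.5 0;0 0 1 0;0 0 1.5 0;0 0 2 0;0 0 2.5 0;0 0 3 0;0 0 3.5 0;0 0 4 0;0 0 4.5 0;0 0 5 0"

```text
clock: 14.32
position: [0.5569, -0.1529, 0.1592]
tool_rot: [-3.142, 0.0, 1.194]
force: [-0.3, 0.0, -0.9]
grip_width: 0.0164
```

Call:
move_arm:
  moves: "0 0 0.4 0;0 0 0.8 0;0 0 1.2 0;0 0 1.6 0;0 0 2 0;0 0 2.4 0;0 0 2.8 0;0 0 3.2 0;0 0 3.6 0;0 0 4 0"

```text
clock: 15.15
position: [0.5569, -0.1529, 0.1552]
tool_rot: [-3.142, -0.0, 1.194]
force: [-0.2, -0.4, -1.0]
grip_width: 0.0166
```

Call:
move_arm:
  moves: "0 0 0.5 0;0 0 1 0;0 0 1.5 0;0 0 2 0;0 0 2.5 0;0 0 3 0;0 0 3.5 0;0 0 4 0;0 0 4.5 0;0 0 5 0"

```text
clock: 15.98
position: [0.5569, -0.1529, 0.1502]
tool_rot: [-3.142, 0.0, 1.194]
force: [-0.0, -0.9, -1.9]
grip_width: 0.0167
```

Call:
move_arm:
  moves: "0 0 0.6 0;0 0 1.2 0;0 0 1.8 0;0 0 2.4 0;0 0 3 0;0 0 3.6 0;0 0 4.2 0;0 0 4.8 0;0 0 5.4 0;0 0 6 0"

```text
clock: 16.82
position: [0.5569, -0.1529, 0.1442]
tool_rot: [-3.142, 0.0, 1.194]
force: [0.1, 0.4, -1.9]
grip_width: 0.0167
```

Call:
move_arm:
  moves: "0 -0.5 0 0;0 -1 0 0;0 -1.6 0 0;0 -2.2 0 0;0 -2.8 0 0;0 -3.4 0 0;0 -4 0 0;0 -4.6 0 0;0 -5.3 0 0;0 -6 0 0"

```text
clock: 17.65
position: [0.5514, -0.1507, 0.1444]
tool_rot: [3.141, -0.0, 1.194]
force: [3.2, -0.5, -0.8]
grip_width: 0.0166
```

Call:
move_arm:
  moves: "0 -0.7 0 0;0 -1.5 0 0;0 -2.3 0 0;0 -3.1 0 0;0 -3.9 0 0;0 -4.7 0 0;0 -5.5 0 0;0 -6.3 0 0;0 -6.8 0 0;0 -7.1 0 0"

```text
clock: 18.48
position: [0.5447, -0.148, 0.1443]
tool_rot: [-3.142, -0.0, 1.194]
force: [4.3, 0.6, 0.0]
grip_width: 0.0167
```

Call:
move_arm:
  moves: "0 0 0 0;0 0 0 0;0 0 0 0;0 0 0.5 0;0 0 1 0;0 0 1.5 0;0 0 2 0;0 0 2.5 0;0 0 3 0;0 0 3.5 0"

```text
clock: 19.32
position: [0.5447, -0.1481, 0.1407]
tool_rot: [-3.141, 0.0, 1.194]
force: [1.3, 0.9, -0.7]
grip_width: 0.0168
```

Call:
move_arm:
  moves: "0 0 0.4 0;0 0 0.8 0;0 0 1.2 0;0 0 1.6 0;0 0 2 0;0 0 2.4 0;0 0 2.8 0;0 0 3.2 0;0 0 3.6 0;0 0 4 0"

```text
clock: 20.15
position: [0.5448, -0.1481, 0.1368]
tool_rot: [3.142, -0.0, 1.194]
force: [2.2, 0.5, 0.7]
grip_width: 0.0166
```

Call:
move_arm:
  moves: "0 0 0.4 0;0 0 0.8 0;0 0 1.2 0;0 0 1.6 0;0 0 2 0;0 0 2.4 0;0 0 2.8 0;0 0 3.2 0;0 0 3.6 0;0 0 4 0"

```text
clock: 20.98
position: [0.5448, -0.1481, 0.1328]
tool_rot: [3.142, 0.0, 1.194]
force: [2.1, 1.1, 0.0]
grip_width: 0.0165
```

Call:
move_arm:
  moves: "0 0 0.5 0;0 0 1 0;0 0 1.5 0;0 0 2 0;0 0 2.5 0;0 0 3 0;0 0 3.5 0;0 0 4 0;0 0 4.5 0;0 0 5 0"

```text
clock: 21.82
position: [0.5448, -0.1481, 0.1278]
tool_rot: [3.142, -0.0, 1.194]
force: [2.2, 0.2, 0.4]
grip_width: 0.0165
```

Call:
move_arm:
  moves: "0 0 0.6 0;0 0 1.2 0;0 0 1.8 0;0 0 2.4 0;0 0 3 0;0 0 3.6 0;0 0 4.2 0;0 0 4.8 0;0 0 5.4 0;0 0 6 0"

```text
clock: 22.65
position: [0.5448, -0.1481, 0.1217]
tool_rot: [-3.142, 0.0, 1.194]
force: [1.1, 0.6, 0.3]
grip_width: 0.0164
```

Call:
move_arm:
  moves: "0 0 0.6 0;0 0 1.2 0;0 0 1.8 0;0 0 2.4 0;0 0 3 0;0 0 3.6 0;0 0 4.2 0;0 0 4.8 0;0 0 5.4 0;0 0 6 0"

```text
clock: 23.48
position: [0.5448, -0.1481, 0.1158]
tool_rot: [3.142, 0.0, 1.194]
force: [2.8, 0.7, 0.4]
grip_width: 0.0162
```

Call:
move_arm:
  moves: "0 0 0.25 0;0 0 0.5 0;0 0 0.75 0;0 0 1 0;0 0 1.25 0;0 0 1.5 0;0 0 1.75 0;0 0 2 0;0 0 2.2 0;0 0 2.4 0"

```text
clock: 24.32
position: [0.5448, -0.1481, 0.1134]
tool_rot: [3.142, 0.0, 1.194]
force: [1.7, 0.9, -0.7]
grip_width: 0.0162
```

Call:
move_arm:
  moves: "0 0 0.15 0;0 0 0.3 0;0 0 0.45 0;0 0 0.6 0;0 0 0.75 0;0 0 0.9 0;0 0 1.05 0;0 0 1.2 0;0 0 1.2 0;0 0 1.2 0"

```text
clock: 25.15
position: [0.5448, -0.1481, 0.1127]
tool_rot: [3.141, -0.0, 1.194]
force: [-0.8, 2.4, 10.0]
grip_width: 0.0164
```

Contact at 10 N, at the expected height (TCP z 0.1127). I'll ease the load off and release.

Call:
move_arm:
  moves: "0 0 -0.1 0;0 0 -0.2 0;0 0 -0.3 0;0 0 -0.4 0;0 0 -0.4 0;0 0 -0.4 0;0 0 -0.4 0;0 0 -0.4 0;0 0 -0.4 0;0 0 -0.4 0"

```text
clock: 25.98
position: [0.5448, -0.1481, 0.1127]
tool_rot: [3.142, -0.0, 1.194]
force: [0.6, 1.5, 3.9]
grip_width: 0.0165
```

Call:
move_arm:
  moves: "0 0 0 0;0 0 0 0;0 0 0 0;0 0 0 0;0 0 0 0;0 0 0 0;0 0 0 0;0 0 0 0;0 0 0 0;0 0 0 0"
  grip: 1

```text
clock: 26.82
position: [0.5448, -0.1481, 0.1126]
tool_rot: [-3.142, 0.0, 1.194]
force: [0.5, 0.5, 0.1]
grip_width: 0.0856
```

Call:
move_arm:
  moves: "0 0 -4 0;0 0 -10 0;0 0 -20 0;0 0 -32 0;0 0 -45 0;0 0 -58 0;0 0 -70 0;0 0 -82 0;0 0 -90 0;0 0 -90 0"

```text
clock: 27.65
position: [0.5455, -0.1483, 0.2049]
tool_rot: [3.139, -0.001, 1.194]
force: [0.9, 0.1, 0.3]
grip_width: 0.0852
```

Run:
```python
from h import *
np.set_printoptions(precision=4,suppress=True)
p=bot.grab_frame("wrist"); o=bot.observe(); print(o["clock"],o["position"],o["force"],o["grip_width"])
q=bot.grab_frame("scene"); w=cloud(q); f=q["frame"].astype(int)
red=(f[...,0]>130)&(f[...,1]<70)&(f[...,2]<70)&(np.hypot(w[...,0]-.545,w[...,1]+.148)<.04)
c=w[red]; print(len(c),c.mean(0) if len(c) else '',c.max(0) if len(c) else '')
a=cv2.resize(p["frame"][70:270,150:350],(390,390)); b=cv2.resize(q["frame"][110:260,130:280],(390,390))
cv2.imwrite("pics/end.png",np.hstack([a,b])[:,:,::-1])
```

```text
27.7 [ 0.5452 -0.1481  0.2037] [-0.7065 -0.6935 -0.9792] 0.085068969665303
69 [ 0.5502 -0.1443  0.1383] [ 0.5555 -0.1393  0.1537]
```

View pics/end.png

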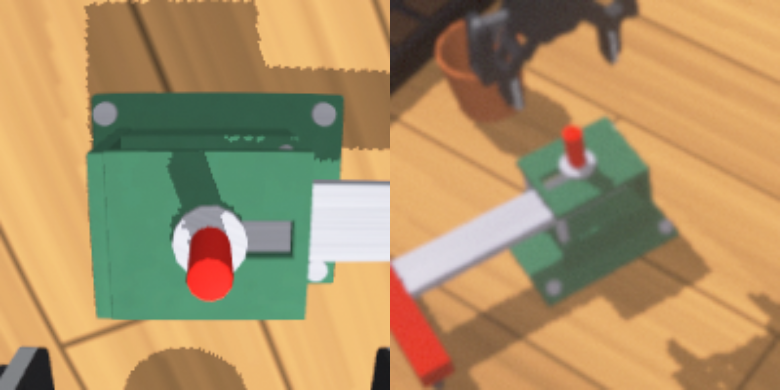

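The picture shows the collar flat on the upper plate over the closed end of the slot, at about (209,240) in the left half. The pin stands upright and the gripper is clear.

```bash
python3 -c "
from workcell import bot
print(bot.job_done())"
```

```text
the job is handed in; nothing more can be done
None
```

The pin is through the hitch with its collar resting on the upper plate, released and standing by itself. I handed the job in at about 28 s of the 61 s allowed.

**What I did:** I took the smaller red pin out of the block. I left the larger red one and the turquoise one alone. I found the drawbar's eye by wrist camera at about +13 mm along the slot. The pin went down through the slot and eye without noticeable contact force. It then drew the bar about 13 mm into line, at 3–4 N, and went on through the lower hole. I seated the collar slowly.

**Last checks:**
- **Seating:** the collar touched down at the expected height (TCP z 0.1127 m) with 10 N of force. I eased that to about 4 N before opening the jaws.
- **After release:** the wrist and scene pictures show the collar flat on the plate and the pin upright. The gripper is clear, with force readings near zero.
- **Disagreement:** the scene camera's highest grip point read 0.154 m against the expected 0.148 m. That camera had read about 4 mm high at the block too, so I took this as sensor error.
- **Not checked:** the final pictures did not cover every other item on the bench. The arm kept clear of them on every move.

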